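# Close up the small locker

## Robot

A 7-joint arm with a two-finger parallel gripper is mounted at the origin on the work surface. World frame = base frame: x ahead of the robot, y to its left, z up, the work surface at z = 0. Lengths are in m, angles in degrees, forces in N, time in s.
With the tool pointing down it reaches from about 0.425 to 0.875 m from the base axis. Payload 4.7 kg.
Tool frame: the origin (TCP) lies between the finger pads; the fingertips stand 8 mm ahead of it and the grasp point (between the pads) lies 11 mm behind it; z points along the fingers, y is the line along which they close (so a half turn about z gives the same grasp; the last joint's range is limited). The gripper opens to 87 mm and grips with 3 to 60 N. Pads are 19 mm wide; open, the fingers measure 117 mm over their backs; the gripper's body (75 mm by 190 mm) begins 51 mm behind the grasp point.
Start: joints at [-62.275, 18.392, -4.016, 83.108, 1.295, 78.541, -3.26], TCP at [0.294, 0.58, 0.231] pointing down, gripper open.
Joint ranges: [-163.93, 163.93], [-17.29, 119.83], [-79.2, 71.16], [3.27, 140.29], [-89.18, 269.18], [5.43, 117.66], [-154.24, 154.24]. Speed limits (degrees/s): [147.25, 147.25, 180, 180, 180, 180, 180].

## Interface

Orientations are given as [roll, pitch, yaw] about the fixed x, y, z axes, in that order (R = Rz(yaw) Ry(pitch) Rx(roll)).
In Python, from cell import env, viewer gives the robot as it stands. The module is installed in compiled form; this text tells all that it offers.
- The arm moves only by the tool arm_command, never from a script. Its argument "series" is a list of rows, each a list of 2 entries, a list of its own where there are three numbers: the shift along the tool's x, y, z in mm, then the turn about the tool's z in rad. A call has exactly 5 rows; each row is the pose to reach, as a shift and turn from the pose commanded when the call began, along the tool's axes at that moment; what a row does not reach only later rows make up. A row lasts 1/10 s, in which the tool goes at most 50 mm and 8.59 degrees, less where a joint would pass 70% of its speed; a pose out of reach is approached as far as the arm can. A call with a gripper value outside its range is refused whole. "grip" is the gripper command: -1 is fully open, 1 is shut, values between are in proportion, set as the call begins (left out, the last holds). The fingers move at their own pace and stop on an object; "grip_force" is the grip in N (left out, the last holds). Time passes only in rows, so rows that repeat a pose let the fingers close, or fill a call up. It gives the time, the measured TCP pose, the force, the opening and the grip force at its end, in the units of the state.
- env.get_obs(): the state, without advancing time (a new reading comes with each control period).
- viewer.read_camera(name): name is "scene" or "top" or "wrist"; returns (picture, depth): 480x640x3 uint8, blue, green, red; 480x640 float32, m along the optical axis (not along the pixel's ray), 0 where there is no reading.
- viewer.calibration(name): a dict with "K" (3x3 intrinsics, pixels), "dist" ([k1, k2, p1, p2, k3] as OpenCV has them; the pictures are not rectified), "T" (4x4, takes a point from camera to world coordinates); the wrist camera has in their place "hand_eye" (4x4, takes a point from camera to tool coordinates, whose origin is the TCP and whose axes are the flange's). Camera axes: x right, y up, looking along -z (the intrinsics and any distortion apply to the point x, -y, -z); pixel columns grow to the right and rows downward; lengths in m; the calibration is good to about 2 mm. A picture is of the moment at which its call begins: read the wrist's pose just before it. calibration takes no time and is no camera call.
- env.sign_off(): hands the job in; it is judged then, once.
The state is a dict: "time_s": time; "qpos": joint angles; "joint_velocities": joint speeds; "effort": joint torques, N m; "tool_pos": TCP position; "tool_rot": TCP orientation; "force": force on the tool from outside, world axes, zero at the start; "wrist_torque": the same for the moment, N m; "grip_width": finger opening in m; "grasp_force": force on a finger pad.
Only numpy, scipy, OpenCV 4.12 (cv2) and the standard library are available. Lean on these libraries where they do the work, as an engineer would, in place of code of your own. Each camera call takes 0.05 s, during which the arm holds its last target. There are 200 camera calls.

## Task

Close up the little grey steel locker: with the fingertips, first push its red-fronted drawer fully home, then swing the door shut by pushing on its outer face, all the way and without slamming it. Only push: do not pinch the door between the fingers, and leave everything standing around the locker where it is.

Things in the scene. Friction and masses are not known exactly. Their poses are not given: they have to be found in the camera images.
- locker_front (a point): Middle of the top front edge of the locker, a fixed grey steel box 200 deep, 250 wide, 240 mm high standing on the work surface (turned by up to about 17 degrees). Its axes are the locker's: x points from the open front into the locker, y to the left seen from the robot, z up. The locker reaches 125 mm to either side and 200 mm back from this point.
- drawer (a joint): How far the drawer sticks out, in m: 0 = fully home, its face flush with the locker's front edge (a stop there); starts 0.045 to 0.09. It slides stiffly (about 2 N) and stays where it is left.
- drawer_face (a point): Centre of the outer face of the drawer's red front, 210 wide and 56 mm high, whose top lies 9 mm below the locker's top. Axes as the locker's; pushed along +x to shut. The drawer is filled by a closed insert and has no handle.
- door (a joint): Door opening angle in rad: 0 = fully shut against the locker's front (a stop there), 1.57 = standing straight out towards the robot; starts 1.5 to 2.0. Light friction (about 0.15 N m); stays where it is left.
- door_hinge (a point): Top of the door's upright hinge axis, at the locker's left (+y) front corner, level with the door's top edge (235 mm above the work surface). It turns with the door: y points from the free edge to the hinge, x from the outer to the inner face. The door is 244 wide (from the hinge towards -y of this frame), 230 high and 15 mm thick; the inner face lies at about x = 0 (light grey lining), the outer at x = -15 mm (grey steel with louvres and a white card plate). No handle.
- door_push (a point): Point on the door's outer face, 170 mm from the hinge axis, 35 mm below the door's top edge; turns with the door. Its +x is the direction to push.
- headlamp: Lime green headlamp without its strap, black lens and back plate, 50 x 80 x 50 mm, loose; origin under its centre.
- carabiner_a: Orange carabiner lying flat, 100 x 60 x 13 mm, loose; origin under its centre.
- carabiner_b: Second orange carabiner, the same.
- tealight: Green-tinted glass tealight holder, 76 mm across, 65 mm high, loose; origin under its centre.
- flashlight: Black plastic flashlight with a steel spring clip, lying along its x, 130 long, 36 mm thick, loose; origin under its centre.
- flask: Blue drinking flask with a black cap, 68 mm across, 170 mm high, standing, loose; origin under its centre.
- mug: White mug, 76 mm across, 80 mm high, handle at its +y, loose; origin under its centre.

How it is judged:
By the outcome, as a careful person would: the job done as asked, in the order asked, and still so for the second after the job is handed in, with the robot touching nothing.
It also fails if it takes over 58 s, if anything falls off the work surface, if the arm or the gripper's body presses on something with over 40 N, if the wrist force passes 120 N, or if a joint passes its speed limit or range.

## Working session

There is one attempt and no reset: what is moved stays moved. The work goes in short steps, Python scripts to look and compute and a tool call to move; the robot and the scene stay as the last step left them, time stands still between calls to the robot, and variables do not carry over. Pictures are saved under pics/ and viewed, at most 10 in all, crops included, and the job is handed in when it is done.

Besides the shell and the picture viewer there is one more tool, called by a JSON object that holds its "method" and its "body". arm_command: Moves the arm, as the interface text tells. Its arguments: {"type":"object","properties":{"series":{"type":"array"},"grip":{"type":"number"},"grip_force":{"type":"number"}},"required":["series"]}

```bash
mkdir -p pics; cat > h.py <<'E'
import numpy as np, cv2
from cell import env, viewer
def snap(n,f=None):
    im,d=viewer.read_camera(n)
    np.savez('%s.npz'%n,im=im,d=d)
    if f: cv2.imwrite('pics/'+f,im)
    return im,d
def cloud(n,d):
    c=viewer.calibration(n); K,D=np.array(c['K']),np.array(c['dist'])
    v,u=np.mgrid[0:480,0:640]
    p=cv2.undistortPoints(np.stack([u,v],-1).reshape(-1,1,2).astype(float),K,D).reshape(480,640,2)
    P=np.stack([p[...,0]*d,-p[...,1]*d,-d],-1)
    T=np.array(c['T']); W=P@T[:3,:3].T+T[:3,3]; W[d==0]=np.nan
    return W
E
python3 - <<'E'
from h import *
for n in('scene','top'):
    im,d=snap(n,n+'1.png')
    c=viewer.calibration(n); print(n,np.round(np.array(c['T']),3).tolist())
o=env.get_obs(); print({k:np.round(v,3).tolist() for k,v in o.items()})
E
```

```text
scene [[-0.022, -0.697, 0.717, 1.276], [1.0, -0.014, 0.016, 0.042], [-0.001, 0.717, 0.697, 0.914], [0.0, 0.0, 0.0, 1.0]]
top [[0.023, 0.976, -0.217, 0.233], [-1.0, 0.022, -0.008, 0.027], [-0.003, 0.217, 0.976, 1.386], [0.0, 0.0, 0.0, 1.0]]
{'time_s': 0.1, 'qpos': [-62.275, 18.436, -4.014, 83.17, 1.294, 78.541, -3.259], 'joint_velocities': [-0.034, -0.062, 0.061, -0.153, -0.043, 0.038, -0.061], 'effort': [0.0, -49.257, -0.405, -31.34, -0.064, 0.039, 0.0], 'tool_pos': [0.294, 0.579, 0.23], 'tool_rot': [-179.898, 0.005, 153.084], 'force': [-0.744, -0.439, -0.045], 'wrist_torque': [-0.021, -0.011, 0.007], 'grasp_force': 0.0, 'grip_width': 0.087}
```

View pics/scene1.png

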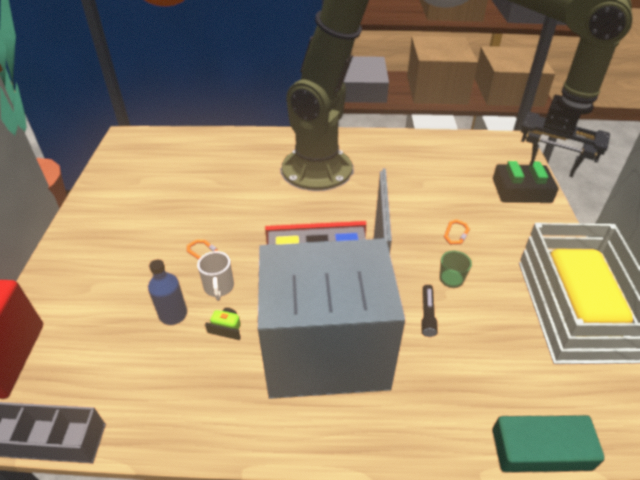

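View pics/top1.png

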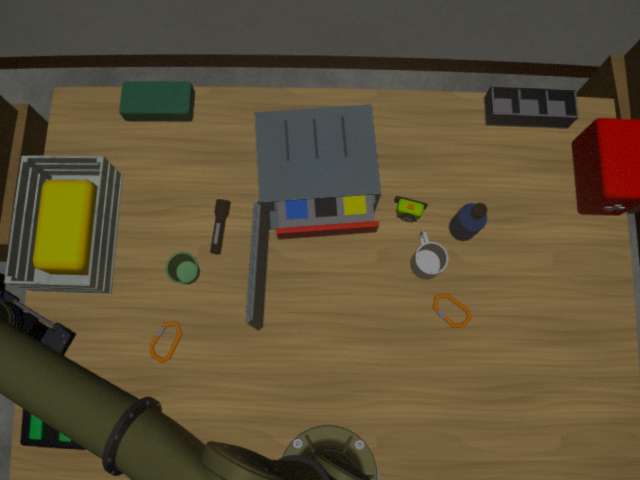

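The scene view looks from behind the locker. In the top view the locker top spans about (256,108)-(378,200), the red drawer front runs about (278,235)-(377,226), and the door's top edge runs from the hinge at (261,203) to (253,326). Next I'll measure these.

```bash
python3 - <<'E'
from h import *
z=np.load('top.npz'); im,d=z['im'],z['d']; W=cloud('top',d); Z=W[...,2]
def rect(m,name):
    P=W[m][:,:2]; r=cv2.minAreaRect((P*1000).astype(np.float32)); b=cv2.boxPoints(r)
    print(name,m.sum(),'z',np.round(np.percentile(W[m][:,2],[5,50,95]),3),'rect',np.round(b).tolist(), np.round(r[1]),round(r[2],1))
box=np.zeros(Z.shape,bool); box[60:340,235:390]=1
k=np.ones((3,3),np.uint8)
def big(m):
    m=cv2.morphologyEx(m.astype(np.uint8),cv2.MORPH_OPEN,k)
    n,l,s,_=cv2.connectedComponentsWithStats(m); return l==1+np.argmax(s[1:,4])
top=box&(Z>0.228)
t=top.copy(); t[201:]=0; rect(big(t),'locker top')
dr=top.copy(); dr[:208]=0; dr[:,272:]=0; rect(dr,'door top')
for r0 in (212,240,270,300,318):
    q=dr.copy(); q[:r0]=0;q[r0+4:]=0; P=W[q]; print('door row',r0,np.round(P.min(0),3),np.round(P.max(0),3))
hsv=cv2.cvtColor(im,cv2.COLOR_BGR2HSV)
red=box&((hsv[...,0]<8)|(hsv[...,0]>172))&(hsv[...,1]>150)&(hsv[...,2]>60); rect(red,'red')
rt=red&(Z>0.22); rect(rt,'redtop')
# other things
other=(Z>0.008)&(Z<0.26); other[:95]=0; other[330:,:240]=0
n,l,s,_=cv2.connectedComponentsWithStats(other.astype(np.uint8))
for i in range(1,n):
    if s[i,4]>60:
        P=W[l==i]; print(s[i].tolist(),np.round(P.min(0),3),np.round(P.max(0),3))
z=np.load('scene.npz');W2=cloud('scene',z['d']);m=(W2[...,2]>.22)&(W2[...,2]<.26); m[:,:250]=0;m[:,410:]=0;m[:160]=0
P=W2[m]; print('scene top',np.round(P.min(0),3),np.round(P.max(0),3),np.median(P[:,2]))
E
```

```text
locker top 10774 z [0.235 0.239 0.243] rect [[563.0, 156.0], [588.0, -94.0], [790.0, -73.0], [764.0, 177.0]] [202. 252.] 5.8
door top 762 z [0.229 0.233 0.237] rect [[321.0, 158.0], [555.0, 154.0], [555.0, 170.0], [321.0, 174.0]] [ 16. 234.] 89.0
door row 212 [0.538 0.155 0.228] [0.546 0.169 0.239]
door row 240 [0.479 0.156 0.228] [0.487 0.171 0.237]
door row 270 [0.419 0.158 0.229] [0.426 0.172 0.238]
door row 300 [0.359 0.159 0.228] [0.365 0.171 0.238]
door row 318 [0.323 0.16  0.229] [0.33  0.172 0.236]
red 673 z [nan nan nan] rect [[500.0, 118.0], [521.0, -88.0], [534.0, -87.0], [513.0, 120.0]] [ 13. 208.] 5.8
redtop 637 z [0.224 0.229 0.233] rect [[500.0, 118.0], [522.0, -88.0], [534.0, -87.0], [513.0, 120.0]] [ 13. 208.] 5.8
[118, 95, 77, 27, 1908] [0.838 0.36  0.008] [0.911 0.543 0.069]
[484, 95, 95, 33, 2011] [ 0.85  -0.609  0.008] [ 0.933 -0.384  0.075]
[246, 104, 135, 227, 16863] [ 0.32  -0.093  0.008] [0.79  0.173 0.247]
[571, 117, 69, 99, 5989] [ 0.615 -0.726  0.008] [ 0.819 -0.604  0.167]
[5, 155, 117, 139, 13126] [0.396 0.527 0.008] [0.7   0.736 0.146]
[394, 196, 34, 26, 576] [ 0.586 -0.226  0.008] [ 0.647 -0.148  0.053]
[210, 199, 21, 56, 666] [0.499 0.249 0.01 ] [0.631 0.292 0.044]
[449, 203, 38, 38, 1068] [ 0.545 -0.348  0.008] [ 0.613 -0.281  0.175]
[410, 230, 38, 49, 739] [ 0.449 -0.261  0.008] [ 0.56  -0.187  0.085]
[166, 252, 34, 33, 579] [0.419 0.31  0.008] [0.492 0.384 0.071]
[433, 294, 17, 25, 92] [ 0.358 -0.279  0.008] [ 0.415 -0.24   0.02 ]
[283, 426, 94, 54, 2572] [-0.009 -0.108  0.008] [0.107 0.103 0.26 ]
scene top [ 0.325 -0.094  0.22 ] [0.793 0.173 0.244] 0.2391163141222225
```

Measured: the locker is turned about +5.9°, with its front-edge middle at about (0.576, 0.031). The drawer is out about 65 mm, with its face centre near (0.511, 0.018, 0.203). The door is open about 97° (1.69 rad), with its outer face at y≈0.173 and its hinge near (0.56, 0.16). Sizes match the ones given (202×252 mm top, heights 0.239 and 0.233). I'll close the fingers, rise, and go over the door to a point in front of the drawer.

{"method": "arm_command", "body": {"series": [[[0, 0, -30], -0.1], [[0, 0, -60], -0.2], [[0, 0, -90], -0.32], [[0, 0, -90], -0.45], [[0, 0, -90], -0.574]], "grip": 1, "grip_force": 20}}

```text
time_s: 0.6
tool_pos: [0.2944, 0.5799, 0.3216]
tool_rot: [179.9, 0.1, -173.7]
force: [-0.2, -0.3, -0.6]
grip_width: 0.0551
grasp_force: 0.0
```

{"method": "arm_command", "body": {"series": [[[-6, -39, 0], 0], [[-12, -78, 0], 0], [[-18, -116, 0], 0], [[-25, -155, 0], 0], [[-32, -193, 0], 0]]}}

```text
time_s: 1.1
tool_pos: [0.3464, 0.3891, 0.3201]
tool_rot: [-180.0, -0.0, -174.0]
force: [0.3, -0.0, -0.6]
grip_width: 0.0149
grasp_force: 0.0
```

{"method": "arm_command", "body": {"series": [[[-6, -39, 0], 0], [[-12, -78, 0], 0], [[-18, -116, 0], 0], [[-25, -155, 0], 0], [[-32, -193, 0], 0]]}}

```text
time_s: 1.6
tool_pos: [0.3981, 0.2005, 0.3203]
tool_rot: [-180.0, -0.0, -174.0]
force: [0.7, -0.0, 1.0]
grip_width: 0.0007
grasp_force: 0.0
```

{"method": "arm_command", "body": {"series": [[[-6, -39, 0], 0], [[-12, -78, 0], 0], [[-18, -116, 0], 0], [[-25, -155, 0], 0], [[-32, -193, 0], 0]]}}

```text
time_s: 2.1
tool_pos: [0.4499, 0.0119, 0.3203]
tool_rot: [180.0, -0.0, -174.0]
force: [0.8, 0.3, 0.0]
grip_width: 0.0005
grasp_force: 0.0
```

{"method": "arm_command", "body": {"series": [[[0, 0, 30], 0], [[0, 0, 60], 0], [[0, 0, 90], 0], [[0, 0, 122], 0], [[0, 0, 122], 0]]}}

```text
time_s: 2.6
tool_pos: [0.4466, 0.0133, 0.1945]
tool_rot: [-179.9, -0.5, -174.0]
force: [-1.2, -0.4, 0.1]
grip_width: 0.0006
grasp_force: 0.0
```

{"method": "arm_command", "body": {"series": [[[-12, 0, 0], 0], [[-24, 0, 0], 0], [[-34, 0, 0], 0], [[-42, 0, 0], 0], [[-46, 0, 0], 0]]}}

```text
time_s: 3.1
tool_pos: [0.4971, 0.0187, 0.199]
tool_rot: [-180.0, 0.0, -174.0]
force: [-0.2, -1.1, -0.5]
grip_width: 0.0002
grasp_force: 0.0
```

{"method": "arm_command", "body": {"series": [[[-4, 0, 0], 0], [[-8, 0, 0], 0], [[-12, 0, 0], 0], [[-16, 0, 0], 0], [[-20, 0, 0], 0]]}}

```text
time_s: 3.6
tool_pos: [0.5156, 0.0205, 0.1985]
tool_rot: [180.0, -0.0, -174.0]
force: [-2.8, -0.6, 1.5]
grip_width: 0.0006
grasp_force: 1.1
```

{"method": "arm_command", "body": {"series": [[[-4, 0, 0], 0], [[-8, 0, 0], 0], [[-12, 0, 0], 0], [[-16, 0, 0], 0], [[-20, 0, 0], 0]]}}

```text
time_s: 4.1
tool_pos: [0.5359, 0.0224, 0.1986]
tool_rot: [-180.0, 0.0, -174.0]
force: [-2.0, -0.4, 0.9]
grip_width: 0.0009
grasp_force: 1.1
```

{"method": "arm_command", "body": {"series": [[[-4, 0, 0], 0], [[-8, 0, 0], 0], [[-12, 0, 0], 0], [[-16, 0, 0], 0], [[-20, 0, 0], 0]]}}

```text
time_s: 4.6
tool_pos: [0.5557, 0.0248, 0.1984]
tool_rot: [-180.0, -0.0, -174.0]
force: [-1.9, -2.3, -0.3]
grip_width: 0.0003
grasp_force: 1.1
```

{"method": "arm_command", "body": {"series": [[[-1, 0, 0], 0], [[-2, 0, 0], 0], [[-3, 0, 0], 0], [[-4, 0, 0], 0], [[-5, 0, 0], 0]]}}

```text
time_s: 5.1
tool_pos: [0.5603, 0.0253, 0.1985]
tool_rot: [180.0, -0.0, -174.0]
force: [-2.7, -0.8, -0.0]
grip_width: 0.0001
grasp_force: 1.0
```

Still only the sliding force, so I'll creep to the stop.

{"method": "arm_command", "body": {"series": [[[-1, 0, 0], 0], [[-2, 0, 0], 0], [[-3, 0, 0], 0], [[-4, 0, 0], 0], [[-5, 0, 0], 0]]}}

```text
time_s: 5.6
tool_pos: [0.5654, 0.0259, 0.1985]
tool_rot: [180.0, -0.0, -174.0]
force: [-2.6, -0.4, -2.1]
grip_width: 0.0006
grasp_force: 1.0
```

{"method": "arm_command", "body": {"series": [[[-0.5, 0, 0], 0], [[-1, 0, 0], 0], [[-1.5, 0, 0], 0], [[-2, 0, 0], 0], [[-2, 0, 0], 0]]}}

```text
time_s: 6.1
tool_pos: [0.5675, 0.0261, 0.1986]
tool_rot: [180.0, 0.0, -174.0]
force: [-1.7, -0.5, -0.7]
grip_width: 0.0006
grasp_force: 0.9
```

{"method": "arm_command", "body": {"series": [[[-1, 0, 0], 0], [[-2, 0, 0], 0], [[-3, 0, 0], 0], [[-3, 0, 0], 0], [[-3, 0, 0], 0]]}}

```text
time_s: 6.6
tool_pos: [0.5677, 0.0261, 0.1986]
tool_rot: [179.9, -0.3, -174.0]
force: [-10.8, -1.7, 4.8]
grip_width: 0.0005
grasp_force: 5.6
```

{"method": "arm_command", "body": {"series": [[[-0.5, 0, 0], 0], [[-1, 0, 0], 0], [[-1.5, 0, 0], 0], [[-2, 0, 0], 0], [[-2, 0, 0], 0]]}}

```text
time_s: 7.1
tool_pos: [0.5676, 0.0262, 0.1986]
tool_rot: [179.9, -0.6, -174.1]
force: [-18.0, -1.2, 9.4]
grip_width: 0.0006
grasp_force: 9.1
```

The drawer has hit its stop: force rose to 18 N with no further motion. I'll retreat, rise, and turn the tool so its -x pushes on the door's outer face.

{"method": "arm_command", "body": {"series": [[[20, 0, 0], 0], [[50, 0, 0], 0], [[80, 0, 0], 0], [[105, 0, 0], 0], [[125, 0, 0], 0]]}}

```text
time_s: 7.6
tool_pos: [0.4479, 0.0138, 0.1994]
tool_rot: [179.9, 0.2, -174.0]
force: [0.1, 0.6, 0.2]
grip_width: 0.0001
grasp_force: 0.0
```

{"method": "arm_command", "body": {"series": [[[0, 0, -30], 0], [[0, 0, -60], 0.13], [[0, 0, -90], 0.26], [[0, 0, -122], 0.39], [[0, 0, -122], 0.52]]}}

```text
time_s: 8.1
tool_pos: [0.4511, 0.0142, 0.3261]
tool_rot: [179.6, 0.5, 155.9]
force: [-0.3, 0.1, 0.7]
grip_width: 0.0005
grasp_force: 0.0
```

{"method": "arm_command", "body": {"series": [[[0, 0, 0], 0.14], [[0, 0, 0], 0.28], [[0, 0, 0], 0.42], [[0, 0, 0], 0.56], [[0, 0, 0], 0.7]]}}

```text
time_s: 8.6
tool_pos: [0.449, 0.014, 0.3215]
tool_rot: [179.8, 0.0, 115.8]
force: [-0.7, 0.1, -0.5]
grip_width: 0.0005
grasp_force: 0.0
```

{"method": "arm_command", "body": {"series": [[[0, 0, 0], 0.12], [[0, 0, 0], 0.24], [[0, 0, 0], 0.36], [[0, 0, 0], 0.473], [[0, 0, 0], 0.473]]}}

```text
time_s: 9.1
tool_pos: [0.4489, 0.0138, 0.3214]
tool_rot: [179.8, -0.1, 89.0]
force: [0.4, 1.0, -0.8]
grip_width: 0.0004
grasp_force: 0.0
```

```bash
python3 - <<'E'
from h import *
o=env.get_obs(); print(np.round(o['qpos'],1),o['tool_pos'],o['tool_rot'])
snap('top','top2.png')
E
```

```text
[-22.4  -9.   15.3 101.9   2.3  86.6  -8.5] [0.44891621 0.01384106 0.32141062] [ 1.79831095e+02 -5.45311519e-02  8.89650154e+01]
```

View pics/top2.png

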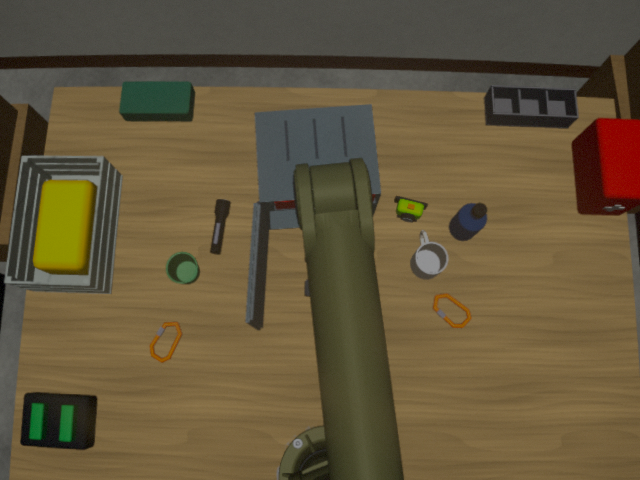

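The top view shows the drawer home: its red front lies along the locker's front edge, near (285,204). The door is still open and nothing else has moved. I'll go over the door and down on its outer side.

{"method": "arm_command", "body": {"series": [[[25, -4, 0], 0], [[50, -8, 0], 0], [[75, -13, 0], 0], [[100, -17, 0], 0], [[130, -22, 0], 0]]}}

```text
time_s: 9.65
tool_pos: [0.4287, 0.1446, 0.3211]
tool_rot: [179.9, -0.0, 89.1]
force: [0.5, 0.5, -0.3]
grip_width: 0.0001
grasp_force: 0.0
```

{"method": "arm_command", "body": {"series": [[[25, -4, 0], 0], [[50, -8, 0], 0], [[75, -13, 0], 0], [[100, -17, 0], 0], [[100, -17, 0], 0]]}}

```text
time_s: 10.15
tool_pos: [0.4119, 0.2484, 0.3206]
tool_rot: [180.0, -0.1, 89.5]
force: [-0.5, 0.5, 0.5]
grip_width: 0.0005
grasp_force: 0.0
```

{"method": "arm_command", "body": {"series": [[[0, 0, 30], 0], [[0, 0, 60], 0], [[0, 0, 90], 0], [[0, 0, 120], 0], [[0, 0, 120], 0]]}}

```text
time_s: 10.65
tool_pos: [0.4112, 0.242, 0.1969]
tool_rot: [-179.7, 0.2, 89.0]
force: [-0.4, -1.1, -0.7]
grip_width: 0.0002
grasp_force: 0.0
```

{"method": "arm_command", "body": {"series": [[[-10, 0, 0], 0], [[-20, 0, 0], 0], [[-30, 0, 0], 0], [[-38, 0, 0], 0], [[-45, 0, 0], 0]]}}

```text
time_s: 11.15
tool_pos: [0.4128, 0.1983, 0.2014]
tool_rot: [179.9, -0.0, 88.9]
force: [-0.2, -0.1, -0.7]
grip_width: 0.0007
grasp_force: 0.0
```

```bash
python3 - <<'E'
from h import *
o=env.get_obs(); print(np.round(o['qpos'],1))
# arc plan: TCP relative to door pose; per-call tool-frame shifts for 5 rows
H=np.array([564,155.]); r=150; off=24.5
def pose(phi):
    a=np.radians(-84.1)-phi; e=np.array([np.cos(a),np.sin(a)]); n=np.array([np.sin(a),-np.cos(a)])
    return H+r*e+off*n, a-np.pi/2
ph=np.radians(97.)
print('start',pose(ph))
for s in (4,4,4,4,3.4):
    p0,y0=pose(ph); R=np.array([[np.cos(y0),np.sin(y0)],[np.sin(y0),-np.cos(y0)]])
    rows=[]
    for k in range(1,6):
        p,y=pose(ph-np.radians(s)*k); rows.append([*np.round(R.T@(p-p0),1).tolist(),round(-(y-y0),3)])
    ph-=5*np.radians(s); print(round(np.degrees(ph),1),rows,np.round(p,0))
E
```

```text
[-31.1  -4.1   2.  111.6   0.2  72.4 -30.2]
start (array([414.49798052, 182.37510131]), np.float64(-4.731587602156627))
77.0 [[-10.5, -1.3, np.float64(-0.07)], [-21.1, -1.9, np.float64(-0.14)], [-31.7, -1.8, np.float64(-0.209)], [-42.3, -0.9, np.float64(-0.279)], [-52.8, 0.7, np.float64(-0.349)]] [414. 130.]
57.0 [[-10.5, -1.3, np.float64(-0.07)], [-21.1, -1.9, np.float64(-0.14)], [-31.7, -1.8, np.float64(-0.209)], [-42.3, -0.9, np.float64(-0.279)], [-52.8, 0.7, np.float64(-0.349)]] [432.  80.]
37.0 [[-10.5, -1.3, np.float64(-0.07)], [-21.1, -1.9, np.float64(-0.14)], [-31.7, -1.8, np.float64(-0.209)], [-42.3, -0.9, np.float64(-0.279)], [-52.8, 0.7, np.float64(-0.349)]] [466.  39.]
17.0 [[-10.5, -1.3, np.float64(-0.07)], [-21.1, -1.9, np.float64(-0.14)], [-31.7, -1.8, np.float64(-0.209)], [-42.3, -0.9, np.float64(-0.279)], [-52.8, 0.7, np.float64(-0.349)]] [511.  13.]
-0.0 [[-8.9, -1.2, np.float64(-0.059)], [-17.9, -1.8, np.float64(-0.119)], [-26.9, -2.0, np.float64(-0.178)], [-36.0, -1.6, np.float64(-0.237)], [-44.9, -0.6, np.float64(-0.297)]] [555.   3.]
```

At (0.413, 0.198) the tool is just off the outer face. I'll make contact, then follow the arc 10° per call with the tool turning with the door.

{"method": "arm_command", "body": {"series": [[[-4, 0, 0], 0], [[-8, 0, 0], 0], [[-11, 0, 0], 0], [[-14, 0, 0], 0], [[-17, 0, 0], 0]]}}

```text
time_s: 11.65
tool_pos: [0.412, 0.1821, 0.2005]
tool_rot: [-180.0, 0.0, 89.0]
force: [0.4, -0.2, 0.4]
grip_width: 0.0007
grasp_force: 0.0
```

{"method": "arm_command", "body": {"series": [[[-5.2, -0.7, 0], -0.035], [[-10.5, -1.3, 0], -0.07], [[-15.8, -1.7, 0], -0.105], [[-21.1, -1.9, 0], -0.14], [[-26.4, -2, 0], -0.1745]]}}

```text
time_s: 12.15
tool_pos: [0.4091, 0.1562, 0.2005]
tool_rot: [-180.0, -0.0, 99.1]
force: [-1.9, 1.4, 0.4]
grip_width: 0.0003
grasp_force: 0.6
```

{"method": "arm_command", "body": {"series": [[[-5.2, -0.7, 0], -0.035], [[-10.5, -1.3, 0], -0.07], [[-15.8, -1.7, 0], -0.105], [[-21.1, -1.9, 0], -0.14], [[-26.4, -2, 0], -0.1745]]}}

```text
time_s: 12.65
tool_pos: [0.4112, 0.1297, 0.2004]
tool_rot: [-180.0, -0.0, 109.1]
force: [-1.4, 1.1, 0.1]
grip_width: 0.0005
grasp_force: 0.6
```

```bash
python3 - <<'E'
from h import *
o=env.get_obs(); print(np.round(o['qpos'],1),o['tool_pos'])
snap('top','top3.png')
E
```

```text
[-28.8  -7.6   7.2 114.8   0.9  72.8  -2.9] [0.41116455 0.12968689 0.20041306]
```

View pics/top3.png

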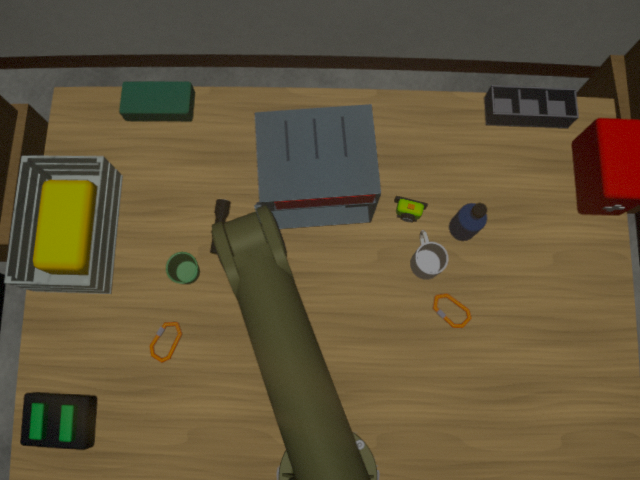

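The drawer sits flush along the front edge (277–370, ~200). The arm hides the door, but the contact force of about 2 N shows it following. Continuing.

{"method": "arm_command", "body": {"series": [[[-5.2, -0.7, 0], -0.035], [[-10.5, -1.3, 0], -0.07], [[-15.8, -1.7, 0], -0.105], [[-21.1, -1.9, 0], -0.14], [[-26.4, -2, 0], -0.1745]]}}

```text
time_s: 13.2
tool_pos: [0.4179, 0.1041, 0.2004]
tool_rot: [-180.0, -0.0, 119.0]
force: [-1.2, 1.3, 0.0]
grip_width: 0.0005
grasp_force: 0.6
```

{"method": "arm_command", "body": {"series": [[[-5.2, -0.7, 0], -0.035], [[-10.5, -1.3, 0], -0.07], [[-15.8, -1.7, 0], -0.105], [[-21.1, -1.9, 0], -0.14], [[-26.4, -2, 0], -0.1745]]}}

```text
time_s: 13.7
tool_pos: [0.4289, 0.0799, 0.2003]
tool_rot: [-179.9, -0.1, 129.0]
force: [-0.6, 1.1, 0.1]
grip_width: 0.0004
grasp_force: 0.7
```

{"method": "arm_command", "body": {"series": [[[-5.2, -0.7, 0], -0.035], [[-10.5, -1.3, 0], -0.07], [[-15.8, -1.7, 0], -0.105], [[-21.1, -1.9, 0], -0.14], [[-26.4, -2, 0], -0.1745]]}}

```text
time_s: 14.2
tool_pos: [0.444, 0.058, 0.2003]
tool_rot: [-179.9, -0.1, 139.0]
force: [-1.9, 0.9, 0.9]
grip_width: 0.0004
grasp_force: 0.7
```

{"method": "arm_command", "body": {"series": [[[-5.2, -0.7, 0], -0.035], [[-10.5, -1.3, 0], -0.07], [[-15.8, -1.7, 0], -0.105], [[-21.1, -1.9, 0], -0.14], [[-26.4, -2, 0], -0.1745]]}}

```text
time_s: 14.7
tool_pos: [0.4626, 0.0391, 0.2003]
tool_rot: [-179.9, -0.1, 149.0]
force: [-1.8, 0.4, 0.6]
grip_width: 0.0004
grasp_force: 0.7
```

```bash
python3 - <<'E'
from h import *
o=env.get_obs(); print(np.round(o['qpos'],1),o['tool_pos'])
snap('scene','scene2.png'); im,d=snap('top','top4.png')
cv2.imwrite('pics/both.png',np.hstack([cv2.resize(im[80:360,180:460],(400,400)),cv2.resize(np.load('scene.npz')['im'][150:430,200:480],(400,400))]))
E
```

```text
[-26.   -3.9  17.2 111.3   1.2  72.5  49.9] [0.4625884  0.03909632 0.2002635 ]
```

View pics/both.png

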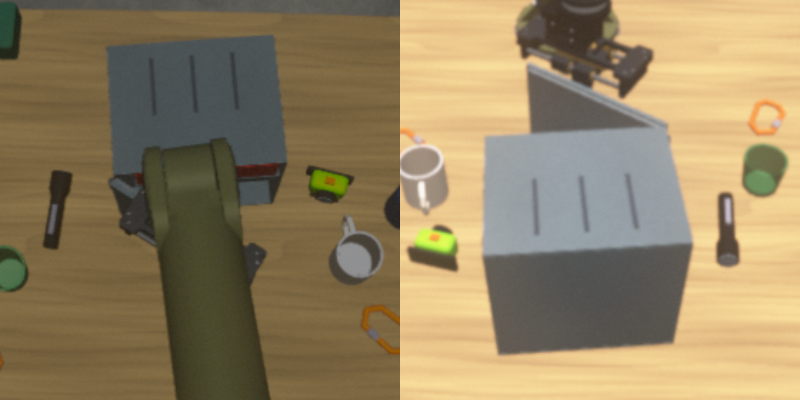

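The door is following the fingers and is now about 37° open, with the drawer home and the things around it in place. Continuing, slower towards the end.

{"method": "arm_command", "body": {"series": [[[-5.2, -0.7, 0], -0.035], [[-10.5, -1.3, 0], -0.07], [[-15.8, -1.7, 0], -0.105], [[-21.1, -1.9, 0], -0.14], [[-26.4, -2, 0], -0.1745]]}}

```text
time_s: 15.3
tool_pos: [0.4842, 0.0238, 0.2004]
tool_rot: [-180.0, -0.1, 159.0]
force: [-1.1, -0.4, 0.7]
grip_width: 0.0005
grasp_force: 0.7
```

{"method": "arm_command", "body": {"series": [[[-5.2, -0.7, 0], -0.035], [[-10.5, -1.3, 0], -0.07], [[-15.8, -1.7, 0], -0.105], [[-21.1, -1.9, 0], -0.14], [[-26.4, -2, 0], -0.1745]]}}

```text
time_s: 15.8
tool_pos: [0.5081, 0.0124, 0.2003]
tool_rot: [-180.0, -0.1, 169.0]
force: [-0.7, -0.6, -0.3]
grip_width: 0.0006
grasp_force: 0.7
```

{"method": "arm_command", "body": {"series": [[[-2.6, -0.4, 0], -0.0175], [[-5.2, -0.7, 0], -0.035], [[-7.9, -1, 0], -0.0525], [[-10.5, -1.3, 0], -0.07], [[-13.1, -1.5, 0], -0.0875]]}}

```text
time_s: 16.3
tool_pos: [0.5212, 0.0085, 0.2005]
tool_rot: [180.0, -0.0, 174.0]
force: [-1.5, -0.4, -0.9]
grip_width: -0.0
grasp_force: 0.6
```

{"method": "arm_command", "body": {"series": [[[-2.6, -0.4, 0], -0.0175], [[-5.2, -0.7, 0], -0.035], [[-7.9, -1, 0], -0.0525], [[-10.5, -1.3, 0], -0.07], [[-13.1, -1.5, 0], -0.0875]]}}

```text
time_s: 16.8
tool_pos: [0.5343, 0.0055, 0.2006]
tool_rot: [-180.0, 0.0, 179.1]
force: [-1.3, -0.4, -0.3]
grip_width: 0.0007
grasp_force: 0.6
```

{"method": "arm_command", "body": {"series": [[[-1, 0, 0], -0.007], [[-2, -0.2, 0], -0.014], [[-3, -0.3, 0], -0.021], [[-4, -0.4, 0], -0.028], [[-5, -0.5, 0], -0.035]]}}

```text
time_s: 17.3
tool_pos: [0.5391, 0.005, 0.2006]
tool_rot: [180.0, 0.0, -179.0]
force: [-0.6, -1.4, 1.0]
grip_width: 0.0005
grasp_force: 0.5
```

{"method": "arm_command", "body": {"series": [[[-1, 0, 0], -0.007], [[-2, -0.2, 0], -0.014], [[-3, -0.3, 0], -0.021], [[-4, -0.4, 0], -0.028], [[-5, -0.5, 0], -0.035]]}}

```text
time_s: 17.8
tool_pos: [0.5441, 0.0046, 0.2006]
tool_rot: [180.0, 0.0, -177.0]
force: [-1.6, -1.1, 0.2]
grip_width: 0.0007
grasp_force: 0.5
```

{"method": "arm_command", "body": {"series": [[[-1, 0, 0], -0.007], [[-2, -0.2, 0], -0.014], [[-3, -0.3, 0], -0.021], [[-4, -0.4, 0], -0.028], [[-5, -0.5, 0], -0.035]]}}

```text
time_s: 18.3
tool_pos: [0.5491, 0.0043, 0.2006]
tool_rot: [-180.0, 0.0, -175.0]
force: [-1.6, -0.9, -0.5]
grip_width: 0.0001
grasp_force: 0.5
```

{"method": "arm_command", "body": {"series": [[[-0.7, 0, 0], -0.003], [[-1.4, 0, 0], -0.006], [[-2, 0, 0], -0.01], [[-2.7, 0, 0], -0.013], [[-3.4, 0, 0], -0.016]]}}

```text
time_s: 18.8
tool_pos: [0.5525, 0.0047, 0.2006]
tool_rot: [180.0, 0.0, -174.1]
force: [-1.2, -0.5, -0.3]
grip_width: 0.0003
grasp_force: 0.5
```

{"method": "arm_command", "body": {"series": [[[-0.6, 0, 0], 0], [[-1.2, 0, 0], 0], [[-1.8, 0, 0], 0], [[-2.4, 0, 0], 0], [[-3, 0, 0], 0]]}}

```text
time_s: 19.3
tool_pos: [0.5548, 0.0049, 0.2005]
tool_rot: [180.0, -0.1, -174.1]
force: [-4.8, -0.5, 1.5]
grip_width: 0.0001
grasp_force: 2.4
```

{"method": "arm_command", "body": {"series": [[[-0.6, 0, 0], 0], [[-1.2, 0, 0], 0], [[-1.8, 0, 0], 0], [[-2.4, 0, 0], 0], [[-3, 0, 0], 0]]}}

```text
time_s: 19.8
tool_pos: [0.5548, 0.0049, 0.2006]
tool_rot: [179.9, -0.5, -174.1]
force: [-14.7, -1.8, 9.6]
grip_width: 0.0008
grasp_force: 7.5
```

Stopped at x=0.5548, as predicted. I'll hold briefly, ease off, retreat and check from above.

{"method": "arm_command", "body": {"series": [[[0, 0, 0], 0], [[0, 0, 0], 0], [[0, 0, 0], 0], [[1, 0, 0], 0], [[3, 0, 0], 0]]}}

```text
time_s: 20.3
tool_pos: [0.5548, 0.0049, 0.2006]
tool_rot: [180.0, -0.1, -174.1]
force: [-0.8, -1.3, -0.5]
grip_width: 0.0005
grasp_force: 0.2
```

{"method": "arm_command", "body": {"series": [[[4, 0, 0], 0], [[15, 0, 0], 0], [[35, 0, 0], 0], [[60, 0, 0], 0], [[80, 0, 0], 0]]}}

```text
time_s: 20.8
tool_pos: [0.4745, -0.0033, 0.2005]
tool_rot: [180.0, 0.0, -174.1]
force: [-0.4, -0.2, -0.0]
grip_width: 0.0001
grasp_force: 0.0
```

{"method": "arm_command", "body": {"series": [[[0, 0, -30], 0], [[0, 0, -60], 0], [[0, 0, -90], 0], [[0, 0, -120], 0], [[0, 0, -120], 0]]}}

```text
time_s: 21.3
tool_pos: [0.4776, -0.0031, 0.3251]
tool_rot: [180.0, 0.5, -174.1]
force: [0.4, -0.4, -0.4]
grip_width: 0.0006
grasp_force: 0.0
```

{"method": "arm_command", "body": {"series": [[[0, 40, 0], 0], [[0, 80, 0], 0], [[0, 120, 0], 0], [[0, 160, 0], 0], [[0, 200, 0], 0]]}}

```text
time_s: 21.8
tool_pos: [0.4544, 0.1971, 0.3199]
tool_rot: [180.0, 0.0, -174.1]
force: [0.9, -0.1, 0.6]
grip_width: 0.0004
grasp_force: 0.0
```

{"method": "arm_command", "body": {"series": [[[0, 30, 0], 0], [[0, 60, 0], 0], [[0, 90, 0], 0], [[0, 100, 0], 0], [[0, 100, 0], 0]]}}

```text
time_s: 22.3
tool_pos: [0.444, 0.2961, 0.3197]
tool_rot: [-180.0, -0.1, -173.9]
force: [0.6, -0.0, -0.5]
grip_width: 0.0004
grasp_force: 0.0
```

```bash
python3 - <<'E'
from h import *
im,d=snap('top','top5.png'); snap('scene','scene5.png')
W=cloud('top',d); o=env.get_obs(); print(o['time_s'],o['tool_pos'],o['force'])
c,s=np.cos(np.radians(5.9)),np.sin(np.radians(5.9))
L=(W[...,:2]-[.576,.031])@np.array([[c,-s],[s,c]])  # locker coords
m=(W[...,2]>.222)&(W[...,2]<.25)&(abs(L[...,0])<.3)&(abs(L[...,1])<.14)
for y in (-.1,-.08,-.04,0,.04,.08,.11):
    q=m&(abs(L[...,1]-y)<.01); print(y,round(np.percentile(L[q][:,0],0.5),4),q.sum())
E
```

```text
22.4 [0.44533161 0.29340486 0.32028148] [ 0.8691408  -0.09348409 -0.50337889]
-0.1 -0.0147 945
-0.08 -0.0151 947
-0.04 -0.0147 953
0 -0.0146 953
0.04 -0.0145 946
0.08 -0.0141 955
0.11 -0.014 953
```

View pics/top5.png

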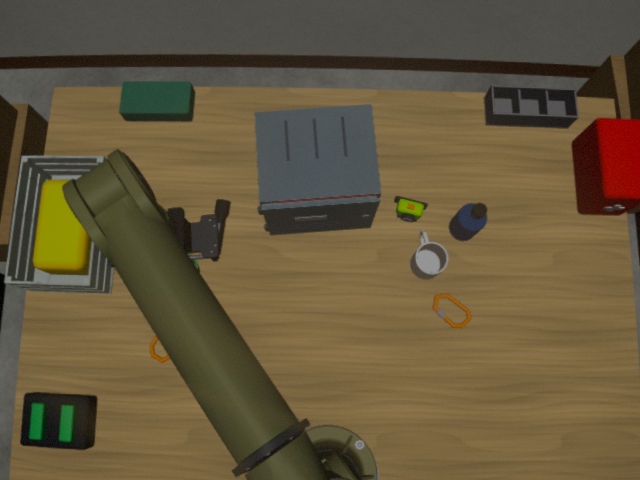

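The door lies parallel to the front, 14–15 mm proud across its whole width, which is just the door's thickness. A thin red drawer line shows in the gap at row ~198. The surrounding things are unmoved and the robot touches nothing, so I'm handing in.

```bash
python3 -c "
from cell import env
print(env.sign_off())"
```

```text
the job is handed in; nothing more can be done
None
```

The drawer was pushed fully home first, then the door was pushed gently shut against its stop; nothing around the locker was moved, and the job was handed in at about 22 s.

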